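# Gauge a bearing housing on a pin and sort it

### The arm

A 7-joint arm with a two-finger parallel gripper is mounted at the origin on the work surface. World frame = base frame: x ahead of the robot, y to its left, z up, the work surface at z = 0. Lengths are in m, angles in rad, forces in N, time in s.
With the tool pointing down it reaches from about 0.425 to 0.875 m from the base axis. Payload 4.7 kg.
Tool frame: the origin (TCP) lies between the finger pads; the fingertips stand 14 mm ahead of it and the grasp point (between the pads) lies 5 mm behind it; z points along the fingers, y is the line along which they close (so a half turn about z gives the same grasp; the last joint's range is limited). The gripper opens to 87 mm and grips with 3 to 60 N. Pads are 19 mm wide; open, the fingers measure 117 mm over their backs; the gripper's body (75 mm by 190 mm) begins 51 mm behind the grasp point.
Start: joints at [-1.224, 0.321, -0.07, 1.45, 0.023, 1.371, -0.057], TCP at [0.212, 0.614, 0.237] pointing down, gripper open.
Joint ranges: [-2.86, 2.86], [-0.3, 2.09], [-1.38, 1.24], [0.06, 2.45], [-1.56, 4.7], [0.09, 2.05], [-2.69, 2.69]. Speed limits (rad/s): [2.57, 2.57, 3.14, 3.14, 3.14, 3.14, 3.14].

### API

Orientations are given as a rotation vector (axis times angle).
In Python, from bench import ctrl gives the robot as it stands.
- The arm moves only by the shell command python3 -m inch 'ROWS' [OPENING] [FORCE]. ROWS is JSON, a list of rows, each a list of 6 numbers: the shift along the world's x, y, z in mm, then the turn, a rotation vector about the world's x, y, z in degrees. In form: [[tx, ty, tz, rx, ry, rz], ...]. A call has 1 to 20 rows; each row is the pose to reach, as a shift and turn from the pose commanded when the call began; what a row does not reach only later rows make up. A row lasts 1/8 s, in which the tool goes at most 62.5 mm and 10.7 degrees, less where a joint would pass 70% of its speed; a pose out of reach is approached as far as the arm can. A call with a gripper value outside its range is refused whole. OPENING is the finger opening in mm, from 0 to 87, set as the call begins (- or left out, the last holds). The fingers move at their own pace and stop on an object; FORCE is the grip in N (left out, the last holds). Time passes only in rows, so rows that repeat a pose let the fingers close. It gives the time, the measured TCP pose, the force, the opening and the grip force at its end, in the units of the state.
- ctrl.get_state(): the state, without advancing time (a new reading comes with each control period).
- ctrl.get_image(name): name is "scene" or "side" or "wrist"; returns (picture, depth): 480x640x3 uint8, red, green, blue; 480x640 float32, m along the optical axis (not along the pixel's ray), 0 where there is no reading.
- ctrl.camera_params(name): a dict with "mtx" (3x3 intrinsics, pixels), "dist_coeffs" ([k1, k2, p1, p2, k3] as OpenCV has them; the pictures are not rectified), "T" (4x4, takes a point from camera to world coordinates). Camera axes: x right, y down, z forward; pixel columns grow to the right and rows downward; lengths in m; the calibration is good to about 2 mm. A picture is of the moment at which its call begins: read the wrist's pose just before it. camera_params takes no time and is no camera call; for the wrist camera it gives the pose at the moment of the call.
- ctrl.close_job(): hands the job in; it is judged then, once.
The state is a dict: "time": time; "joint_positions": joint angles; "qd": joint speeds; "joint_torque": joint torques, N m; "position": TCP position; "tool_rot": TCP orientation; "ft_force": force on the tool from outside, world axes, zero at the start; "torque": the same for the moment, N m; "grip_width": opening from 0.0 (shut) to 1.0 (fully open); "grip_force": force on a finger pad.
Only numpy, scipy, OpenCV 4.12 (cv2) and the standard library are available. Lean on these libraries where they do the work, as an engineer would, in place of code of your own. Each camera call takes 0.05 s, during which the arm holds its last target. There are 200 camera calls.

### The job

Test the bearing housing that lies in the track in front of the gauge pin: slide it onto the pin until it is fully home against the shoulder or, if its bore is too narrow, until it is stopped by the pin's nose, pushing it slowly and without ramming it. Then draw it back and set it down flat, without dropping it, in the rectangular tray if it went fully home, or in the round tray if it did not. Leave the other housing, waiting in the track beside it, where it is.

Things in the scene. Friction and masses are not known exactly. Their poses are not given: they have to be found in the camera images.
- housing_1: aluminium bearing housing, 0.45 kg: block 80 (x, along its through bore) x 64 x 64 mm, bore axis 32 mm above the underside; holding rib centred on top, 44 mm long (x), 14 thick (y), 24 high, rib top 88 mm above the underside. Origin: centre of the underside, z up. Lies in the test or the waiting track; both look alike outside, but one bore fits the pin and the other is too narrow.
- housing_2: second aluminium bearing housing, 0.45 kg: block 80 (x, along its through bore) x 64 x 64 mm, bore axis 32 mm above the underside; holding rib centred on top, 44 mm long (x), 14 thick (y), 24 high, rib top 88 mm above the underside. Origin: centre of the underside, z up. Lies in the test or the waiting track; both look alike outside, but one bore fits the pin and the other is too narrow.
- fixture: fixed steel base plate 290 (x) x 230 (y) x 12 mm; origin: centre of its underside. Two tracks along x between low rails (68 mm apart, 10 mm thick, tops 22 mm above the table, from x = -140 to +50 mm): the test track (centre line y = -55 mm) leads in +x, away from the robot, to the gauge pin; the waiting track (y = +60 mm) has no pin.
- gauge: gauge pin on a grey bracket (74 mm wide, top 78 mm above the table). Origin: pin axis at the bracket's face (shoulder), 44 mm up; x along the test track, away from the robot. Pin: 75 mm long towards -x, 33 mm thick, last 15 mm tapering to 18 mm. Housing fully home: its origin at x = -40, y = 0, z = -32 mm here; too narrow: stops on the nose near x = -105 mm.
- square_tray: rectangular grey tray 198 mm (x) x 158 mm (y), rim 26 mm high, walls and floor 4 mm thick, fixed; origin: centre of its underside. For housings that went fully home.
- round_tray: round grey tray, outer diameter 190 mm at the rim and 182 mm at the foot, rim 26 mm high, walls and floor 4 mm thick, fixed; origin: centre of its underside. For housings that did not go home.
There are look-alikes about, which are no part of the job. What is shaped like the housing_1 but purple is not meant. What is shaped like the round_tray but green is not meant.

How it is judged:
By the outcome, as a careful person would: the job done as asked, in the order asked, and still so for the second after the job is handed in, with the robot touching nothing.
It also fails if it takes over 48 s, if anything falls off the work surface, if the arm or the gripper's body presses on something with over 40 N, if the wrist force passes 120 N, or if a joint passes its speed limit or range.

## Working session

There is one attempt and no reset: what is moved stays moved. The work goes in short steps, Python scripts to look and compute and a shell command to move; the robot and the scene stay as the last step left them, time stands still between calls to the robot, and variables do not carry over. Pictures are saved under pics/ and viewed, at most 10 in all, crops included, and the job is handed in when it is done.

```bash
mkdir -p pics
cat > h.py <<'E'
import numpy as np, cv2, pickle
from bench import ctrl
def grab(n,tag):
    p=ctrl.camera_params(n); im,d=ctrl.get_image(n)
    cv2.imwrite(f'pics/{tag}.png',im[:,:,::-1]); pickle.dump((im,d,p),open(f'{tag}.pkl','wb'))
def load(tag): return pickle.load(open(f'{tag}.pkl','rb'))
def pts(tag):
    im,d,p=load(tag); K=np.array(p['mtx'],float);D=np.array(p['dist_coeffs'],float);T=np.array(p['T'])
    v,u=np.mgrid[:480,:640]
    n=cv2.undistortPoints(np.stack([u,v],-1).reshape(-1,1,2).astype(float),K,D).reshape(480,640,2)
    P=np.dstack([n*d[...,None],d])@T[:3,:3].T+T[:3,3]
    P[d<=0]=np.nan
    return im,P
E
python3 - <<'E'
from h import *
s=ctrl.get_state();print(s)
grab('scene','scene0');grab('side','side0')
E
```

```text
{'time': 0.0, 'joint_positions': array([-1.223888  ,  0.32181185, -0.07011331,  1.4516651 ,  0.02258896,
        1.37077957, -0.05686688]), 'qd': array([ 1.13339429e-03,  3.99508934e-04, -5.15602788e-04, -9.56169992e-04,
       -9.08422184e-04,  6.70814100e-05,  6.80814555e-04]), 'joint_torque': array([-1.26451181e-03, -4.91286635e+01, -4.04450800e-01, -3.12524414e+01,
       -6.38622791e-02,  4.38528636e-02,  1.78312166e-04]), 'position': array([0.21221012, 0.61383541, 0.23547391]), 'tool_rot': array([-5.20188867e-01, -3.09798765e+00,  2.92425560e-03]), 'ft_force': array([ 0.13667891, -0.38869692,  0.49466292]), 'torque': array([-0.02190921, -0.00923411, -0.00881112]), 'grip_force': 0.0, 'grip_width': 1.0047609044068746}
```

View pics/scene0.png

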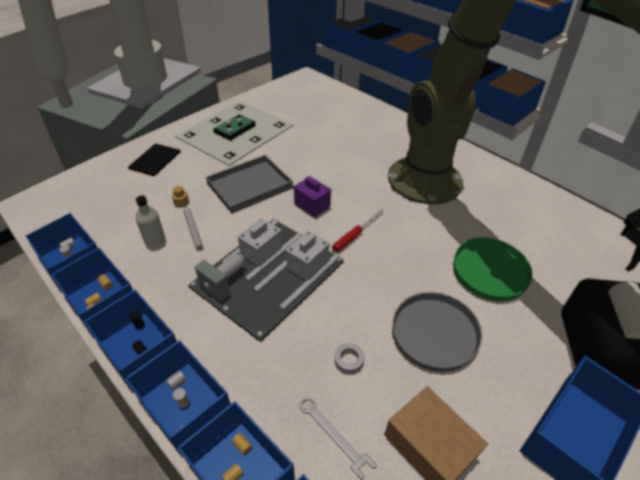

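View pics/side0.png

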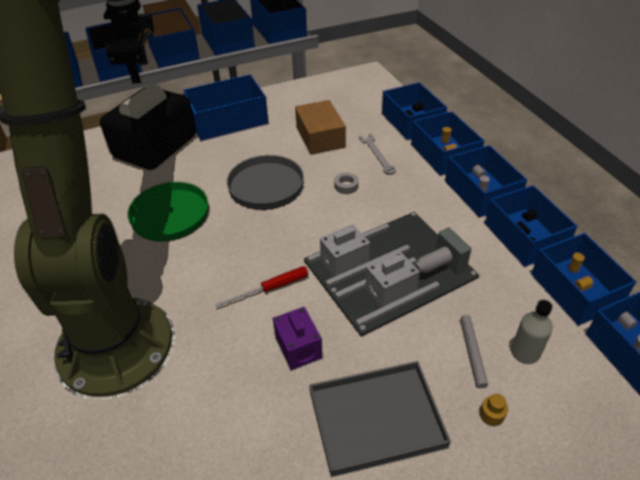

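The scene view shows the test housing at about (260,240), with the pin and bracket at (225,270). The waiting housing is at (307,252), the rectangular tray at (250,182) and the grey round tray at (437,330). In the side view, the test housing is at (392,278).

Run:
```python
from h import *
def rect(Q): 
    r=cv2.minAreaRect(Q[:,:2].astype(np.float32)*1000); return [np.round(x,1) for x in r]
def reg(tag,box,z0,z1):
    im,P=pts(tag); u0,v0,u1,v1=box; Q=P[v0:v1,u0:u1].reshape(-1,3); Q=Q[(Q[:,2]>z0)&(Q[:,2]<z1)]
    if len(Q)<4: print('few');return
    print(tag,box,len(Q),rect(Q),'med',np.round(np.median(Q,0)*1000,1))
for tag,bs in dict(scene0=dict(testrib=(240,212,285,262),waitrib=(286,226,330,275),brk=(192,255,235,302),sq=(200,150,297,215),rd=(385,285,490,375),plate=(185,210,345,340)),
  side0=dict(testrib=(365,245,420,300),waitrib=(318,220,366,270),brk=(436,225,475,275),sq=(305,360,452,475),rd=(222,150,310,212),plate=(300,205,482,330))).items():
  for k,b in bs.items():
    z={'testrib':(.092,.108),'waitrib':(.092,.108),'brk':(.072,.085),'sq':(.017,.032),'rd':(.017,.032),'plate':(.008,.016)}[k]
    print(k,end=' ');reg(tag,b,*z)
    if 'rib' in k: print('  blk',end='');reg(tag,b,.070,.082)
```

```text
testrib scene0 (240, 212, 285, 262) 123 [array([ 538. , -100.5]), array([44.3, 17.2]), np.float64(8.6)] med [540.5 -98.2  99.7]
  blkscene0 (240, 212, 285, 262) 546 [array([ 538.1, -102.1]), array([80.4, 66.5]), np.float64(6.1)] med [547.6 -90.9  76.3]
waitrib scene0 (286, 226, 330, 275) 127 [array([487.3,   7.6]), array([45.6, 15.7]), np.float64(9.2)] med [489.4  10.5  99.6]
  blkscene0 (286, 226, 330, 275) 623 [array([486.7,   8.1]), array([84. , 67.5]), np.float64(5.5)] med [496.9  17.8  76.2]
brk scene0 (192, 255, 235, 302) 394 [array([688.8, -83.7]), array([30.6, 75.7]), np.float64(8.0)] med [690.2 -78.9  79. ]
sq scene0 (200, 150, 297, 215) 648 [array([ 395.4, -300.9]), array([235.6, 201. ]), np.float64(79.3)] med [ 388.2 -315.8   23.8]
rd scene0 (385, 285, 490, 375) 960 [array([399.1, 320.3]), array([240.9, 187.8]), np.float64(22.9)] med [388.9 333.3  24.9]
plate scene0 (185, 210, 345, 340) 5006 [array([545.3, -66.8]), array([422.5, 379.4]), np.float64(58.4)] med [623.6  -1.1  12.9]
testrib side0 (365, 245, 420, 300) 180 [array([ 537.1, -102.2]), array([46.6, 16.8]), np.float6
[... 208 characters left out ...]
[485.2,   7.5]), array([44.7, 16.9]), np.float64(6.4)] med [484.2   5.2  98.3]
  blkside0 (318, 220, 366, 270) 709 [array([485. ,   7.7]), array([82.9, 67.8]), np.float64(7.2)] med [476.2  -2.5  75.4]
brk side0 (436, 225, 475, 275) 434 [array([685.7, -84.5]), array([33.3, 76.5]), np.float64(5.8)] med [684.8 -87.3  77.1]
sq side0 (305, 360, 452, 475) 1553 [array([ 388.1, -335. ]), array([161.5, 198.8]), np.float64(80.0)] med [ 390.9 -349.4   24.2]
rd side0 (222, 150, 310, 212) 635 [array([421.1, 330.6]), array([193.2, 189.2]), np.float64(86.7)] med [419.4 347.8  23.3]
plate side0 (300, 205, 482, 330) 5672 [array([588.1, -35.6]), array([358.7, 406.1]), np.float64(65.8)] med [591.1 -53.8  11.4]
```

```bash
python3 -m inch '[[300,-350,0,0,0,12],[300,-350,0,0,0,12],[300,-350,0,0,0,12],[300,-350,0,0,0,12],[300,-350,0,0,0,12],[300,-350,0,0,0,12],[300,-350,0,0,0,12],[325,-715,-10,0,0,25.5],[325,-715,-10,0,0,25.5],[325,-715,-10,0,0,25.5],[325,-715,-10,0,0,25.5],[325,-715,-10,0,0,25.5],[325,-715,-10,0,0,25.5],[325,-715,-10,0,0,25.5],[325,-715,-10,0,0,25.5],[325,-715,-10,0,0,25.5],[325,-715,-10,0,0,25.5]]' 45
python3 - <<'E'
from h import *
print(ctrl.get_state()['position'],ctrl.get_state()['tool_rot'],ctrl.get_state()['joint_positions']); grab('wrist','w1')
E
```

```text
time: 2.22
position: [0.5376, -0.0985, 0.2265]
tool_rot: [0.182, -3.136, -0.001]
ft_force: [0.5, -0.5, -0.2]
grip_width: 0.52
grip_force: 0.0
[ 0.53755787 -0.09845158  0.22646715] [ 1.81729000e-01 -3.13620357e+00 -1.03959250e-03] [-0.31015489  0.10637755  0.47826095  1.74085849 -0.05128073  1.30682074
  1.86575607]
```

View pics/w1.png

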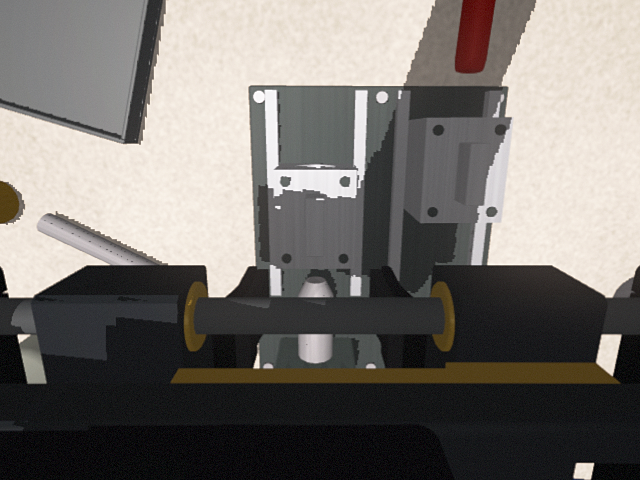

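The wrist view shows the test housing at about (314,210) with its rib at (316,222), and the pin nose below it at (315,290). The waiting housing is at (460,170).

Run:
```python
from h import *
im,P=pts('w1')
def m(n,box,z0,z1,mg=0):
    u0,v0,u1,v1=box;Q=P[v0:v1,u0:u1].reshape(-1,3);Q=Q[(Q[:,2]>z0)&(Q[:,2]<z1)]
    r=cv2.minAreaRect(Q[:,:2].astype(np.float32)*1000)
    print(n,len(Q),[np.round(x,1) for x in r],np.round(np.nanmedian(Q,0)*1000,1))
m('rib',(285,160,345,270),.094,.106); m('blk',(260,160,365,275),.070,.082)
m('wrib',(430,110,520,225),.094,.106); m('wblk',(400,110,520,225),.07,.082)
Q=P[280:360,290:340].reshape(-1,3);Q=Q[(Q[:,2]>.045)&(Q[:,2]<.066)]
for r in range(285,360,10):
    q=P[r,290:345];k=(q[:,2]>.03)&(q[:,2]<.07); q=q[k]; 
    if len(q): print(r,np.round(q.mean(0)*1000,1),np.round(q[:,2].max()*1000,1),len(q))
T=np.array(load('w1')[2]['T']);print(T.round(3))
```

```text
rib 1118 [array([ 535.9, -102. ]), array([43.7, 13.4]), np.float64(6.6)] [ 535.2 -102.1  101. ]
blk 6909 [array([ 536.5, -102. ]), array([80.6, 64.1]), np.float64(6.5)] [ 532.5 -102.9   77.1]
wrib 1437 [array([485.1,   8.1]), array([43.7, 15. ]), np.float64(6.5)] [484.5   6.8 101. ]
wblk 7325 [array([485.2,   8. ]), array([80.1, 65.5]), np.float64(6.8)] [4.819e+02 4.000e-01 7.720e+01]
285 [600.8 -94.8  52. ] 55.5 26
295 [608.9 -93.4  55.4] 59.1 33
335 [646.5 -89.6  58.4] 62.5 34
345 [662.2 -85.5  48.4] 62.0 53
355 [668.8 -84.7  54.7] 61.4 55
[[-0.115  0.962  0.249  0.469]
 [ 0.993  0.111  0.03  -0.106]
 [ 0.001  0.25  -0.968  0.376]
 [ 0.     0.     0.     1.   ]]
```

```bash
python3 -m inch '[[-1,-1,-40,0,0,0],[-1,-1,-80,0,0,0],[-1,-1,-100,0,0,0],[-1,-1,-110,0,0,0],[-1,-1,-120,0,0,0],[-1,-1,-127,0,0,0],[-1,-1,-131,0,0,0],[-1,-1,-131,0,0,0],[-1,-1,-131,0,0,0]]' 45
```

```text
time: 3.4
position: [0.5367, -0.1017, 0.096]
tool_rot: [-0.176, 3.136, 0.0]
ft_force: [-0.2, -0.2, 0.2]
grip_width: 0.523
grip_force: 0.0
```

```bash
python3 -m inch '[[0,0,-3,0,0,0],[0,0,-3,0,0,0],[0,0,-3,0,0,0]]' - && python3 -m inch '[[0,0,0,0,0,0],[0,0,0,0,0,0],[0,0,0,0,0,0],[0,0,0,0,0,0],[0,0,0,0,0,0],[0,0,0,0,0,0]]' 5 40
```

```text
time: 3.78
position: [0.5364, -0.1016, 0.0926]
tool_rot: [-0.176, 3.137, 0.0]
ft_force: [0.4, -0.3, -0.0]
grip_width: 0.52
grip_force: 0.0
time: 4.53
position: [0.5364, -0.1017, 0.0926]
tool_rot: [0.176, -3.137, -0.0]
ft_force: [-0.3, -0.3, 0.0]
grip_width: 0.158
grip_force: 40.0
```

```bash
python3 -m inch '[[3,0.34,0,0,0,0],[6,0.68,0,0,0,0],[9,1.02,0,0,0,0],[12,1.36,0,0,0,0],[15,1.7,0,0,0,0],[18,2.04,0,0,0,0],[20,2.27,0,0,0,0],[22,2.5,0,0,0,0]]'
python3 -m inch '[[1.5,0.17,0,0,0,0],[3,0.34,0,0,0,0],[4.5,0.51,0,0,0,0],[6,0.68,0,0,0,0]]'
```

```text
time: 5.52
position: [0.5585, -0.0991, 0.0926]
tool_rot: [0.176, -3.137, -0.0]
ft_force: [-0.4, -0.8, -0.4]
grip_width: 0.152
grip_force: 40.0
time: 6.02
position: [0.5645, -0.0985, 0.0926]
tool_rot: [-0.176, 3.137, 0.0]
ft_force: [-0.9, -0.2, 0.3]
grip_width: 0.157
grip_force: 40.0
```

```bash
python3 -m inch '[[1.5,0.17,0,0,0,0],[3,0.34,0,0,0,0],[4.5,0.51,0,0,0,0]]'
python3 -m inch '[[1.5,0.17,0,0,0,0],[3,0.34,0,0,0,0],[4.5,0.51,0,0,0,0]]'
```

```text
time: 6.4
position: [0.569, -0.098, 0.0926]
tool_rot: [0.176, -3.137, -0.0]
ft_force: [0.1, -0.4, -0.4]
grip_width: 0.158
grip_force: 40.0
time: 6.78
position: [0.5735, -0.0975, 0.0926]
tool_rot: [-0.176, 3.137, 0.0]
ft_force: [-0.7, 0.1, 0.6]
grip_width: 0.16
grip_force: 40.0
```

```bash
python3 -m inch '[[1.5,0.17,0,0,0,0],[3,0.34,0,0,0,0],[4.5,0.51,0,0,0,0]]'
python3 -m inch '[[1.5,0.17,0,0,0,0],[3,0.34,0,0,0,0],[4.5,0.51,0,0,0,0]]'
python3 - <<'E'
from h import *
grab('side','side1')
im=cv2.imread('pics/side1.png')[190:350,290:500];cv2.imwrite('pics/side1c.png',cv2.resize(im,None,fx=3,fy=3))
E
```

```text
time: 7.15
position: [0.578, -0.0969, 0.0926]
tool_rot: [-0.176, 3.137, 0.0]
ft_force: [0.1, -0.6, 0.4]
grip_width: 0.157
grip_force: 40.0
time: 7.52
position: [0.5825, -0.0964, 0.0926]
tool_rot: [-0.176, 3.137, 0.0]
ft_force: [-1.9, -0.2, -0.2]
grip_width: 0.159
grip_force: 40.0
```

View pics/side1c.png

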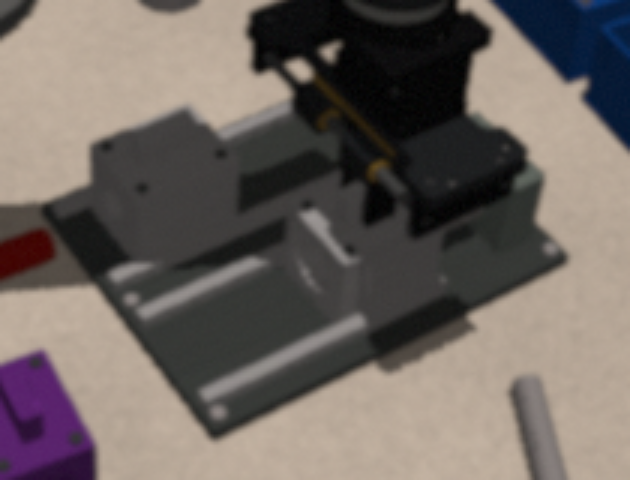

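The side view shows the housing, at crop position (370,250), moving with the gripper. It is already well over the pin nose and nothing has stopped it.

```bash
python3 -m inch '[[2,0.23,0,0,0,0],[4,0.45,0,0,0,0],[6,0.68,0,0,0,0],[8,0.91,0,0,0,0],[10,1.14,0,0,0,0]]'
python3 -m inch '[[2,0.23,0,0,0,0],[4,0.45,0,0,0,0],[6,0.68,0,0,0,0],[8,0.91,0,0,0,0],[10,1.14,0,0,0,0]]'
python3 -m inch '[[2,0.23,0,0,0,0],[4,0.45,0,0,0,0],[6,0.68,0,0,0,0],[8,0.91,0,0,0,0],[10,1.14,0,0,0,0]]'
```

```text
time: 8.2
position: [0.5925, -0.0953, 0.0926]
tool_rot: [-0.176, 3.137, 0.0]
ft_force: [-1.6, 0.5, 0.7]
grip_width: 0.157
grip_force: 40.0
time: 8.82
position: [0.6025, -0.0941, 0.0926]
tool_rot: [-0.176, 3.137, 0.0]
ft_force: [-0.9, 0.1, 1.4]
grip_width: 0.161
grip_force: 40.0
time: 9.45
position: [0.6125, -0.093, 0.0926]
tool_rot: [0.176, -3.137, -0.0]
ft_force: [-1.0, 0.8, 0.7]
grip_width: 0.158
grip_force: 40.0
```

```bash
python3 -m inch '[[2,0.23,0,0,0,0],[4,0.45,0,0,0,0],[6,0.68,0,0,0,0],[7,0.8,0,0,0,0],[8,0.91,0,0,0,0],[9,1.02,0,0,0,0],[10,1.14,0,0,0,0]]'
python3 -m inch '[[1,0.11,0,0,0,0],[2,0.23,0,0,0,0],[3,0.34,0,0,0,0]]'
python3 -m inch '[[1,0.11,0,0,0,0],[2,0.23,0,0,0,0]]'
python3 -m inch '[[1,0.11,0,0,0,0],[2,0.23,0,0,0,0]]'
```

```text
time: 10.32
position: [0.6224, -0.0919, 0.0926]
tool_rot: [-0.176, 3.137, 0.0]
ft_force: [-0.8, -0.4, 1.5]
grip_width: 0.159
grip_force: 40.0
time: 10.7
position: [0.6255, -0.0915, 0.0926]
tool_rot: [-0.176, 3.137, 0.0]
ft_force: [-0.5, 0.0, 0.6]
grip_width: 0.157
grip_force: 40.0
time: 10.95
position: [0.6274, -0.0913, 0.0926]
tool_rot: [-0.176, 3.137, 0.0]
ft_force: [-1.2, 0.3, 1.4]
grip_width: 0.159
grip_force: 40.0
time: 11.2
position: [0.6295, -0.091, 0.0926]
tool_rot: [-0.176, 3.137, 0.0]
ft_force: [-2.1, 0.1, 1.6]
grip_width: 0.157
grip_force: 40.0
```

```bash
for i in 1 2 3; do python3 -m inch '[[0.7,0.08,0,0,0,0],[1.4,0.16,0,0,0,0]]' | grep -E 'pos|ft'; done
```

```text
position: [0.6308, -0.091, 0.0926]
ft_force: [-0.5, -0.4, 1.7]
position: [0.6322, -0.0908, 0.0926]
ft_force: [-1.7, -0.9, 2.1]
position: [0.6331, -0.0907, 0.0926]
ft_force: [-3.6, -0.3, 3.2]
```

```bash
python3 -m inch '[[0.5,0.06,0,0,0,0],[0.5,0.06,0,0,0,0]]' | grep -E 'pos|ft'; python3 -m inch '[[0.5,0.06,0,0,0,0],[0.5,0.06,0,0,0,0]]' | grep -E 'pos|ft'
```

```text
position: [0.6331, -0.0907, 0.0926]
ft_force: [-5.5, 0.9, 4.2]
position: [0.6331, -0.0907, 0.0926]
ft_force: [-7.5, 0.3, 5.8]
```

```bash
python3 -m inch '[[0.7,0.08,0,0,0,0],[0.7,0.08,0,0,0,0]]' | grep -E 'pos|ft'
python3 - <<'E'
from h import *
grab('side','side2')
im,P=pts('side2');o,Q0=pts('side0')
d=np.array([.9936,.1132]);n=np.array([-d[1],d[0]])
def near(P,c,what):
    Q=P.reshape(-1,3);Q=Q[(Q[:,2]>.066)&(Q[:,2]<.080)]
    s=(Q[:,:2]-c)@d;t=(Q[:,:2]-c)@n;k=(abs(t)<.028)&(abs(s)<.06)
    print(what,k.sum(),np.round(np.percentile(s[k],[0,1,3,50])*1000,1))
near(Q0,np.array([.5363,-.102]),'initial rear edge')
near(P,np.array([.6331,-.0907]),'now')
im=cv2.imread('pics/side2.png')[190:350,330:540];cv2.imwrite('pics/side2c.png',cv2.resize(im,None,fx=3,fy=3))
E
```

```text
position: [0.6331, -0.0906, 0.0926]
ft_force: [-8.5, -0.3, 7.4]
initial rear edge 667 [-41.5 -40.6 -39.7 -14.7]
now 504 [-43.5 -42.3 -41.5 -23.4]
```

View pics/side2c.png

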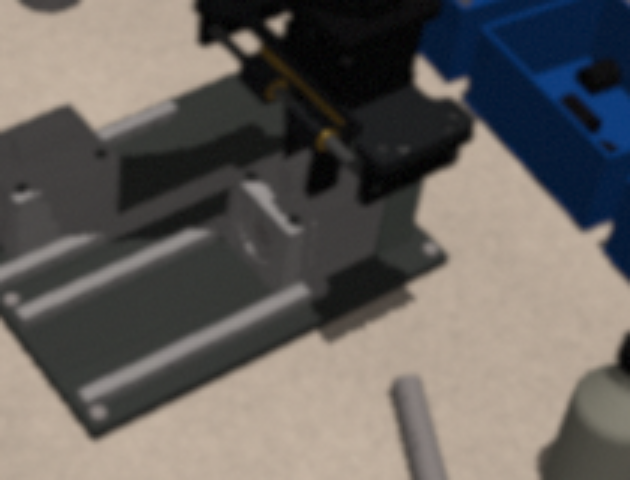

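The housing now sits flush against the bracket, at crop position (385,230), with contact force rising and no further motion, so it went fully home. Next I draw it back for the rectangular tray.

```bash
python3 -m inch '[[-3,-0.34,0,0,0,0],[-6,-0.68,0,0,0,0],[-12,-1.36,0,0,0,0],[-18,-2.05,0,0,0,0],[-24,-2.73,0,0,0,0],[-30,-3.42,0,0,0,0],[-36,-4.1,0,0,0,0],[-43,-4.9,0,0,0,0],[-50,-5.7,0,0,0,0],[-57,-6.5,0,0,0,0],[-64,-7.3,0,0,0,0],[-72,-8.2,0,0,0,0],[-80,-9.1,0,0,0,0],[-88,-10,0,0,0,0],[-95,-10.8,0,0,0,0],[-100,-11.4,0,0,0,0],[-102,-11.6,0,0,0,0],[-102,-11.6,0,0,0,0]]'
python3 -m inch '[[0,0,5,0,0,0],[0,0,20,0,0,0],[0,0,50,0,0,0],[0,0,90,0,0,0],[0,0,130,0,0,0],[0,0,130,0,0,0],[0,0,130,0,0,0]]'
python3 - <<'E'
from h import *
grab('wrist','w2');grab('side','side3')
im,P=pts('w2')
for n,box in dict(all=(0,0,640,480)).items():
    Q=P[:265].reshape(-1,3);Q=Q[(Q[:,2]>.15)&(Q[:,2]<.30)]
    for z0 in (.195,.22): 
        q=Q[(Q[:,2]>z0)&(Q[:,2]<z0+.015)]
        if len(q)>5: print(z0,[np.round(x,1) for x in cv2.minAreaRect(q[:,:2].astype(np.float32)*1000)],np.median(q,0).round(4))
a=cv2.imread('pics/w2.png');b=cv2.imread('pics/side3.png');cv2.imwrite('pics/c3.png',cv2.resize(np.hstack([a,b]),(800,300)))
# square tray from initial side, rim mask in level window
im,P=pts('side0');Q=P[355:476,300:455].reshape(-1,3);Q=Q[(Q[:,2]>.019)&(Q[:,2]<.030)&(Q[:,1]<-.24)]
print([np.round(x,1) for x in cv2.minAreaRect(Q[:,:2].astype(np.float32)*1000)])
im,P=pts('scene0');Q=P[150:215,200:297].reshape(-1,3);Q=Q[(Q[:,2]>.019)&(Q[:,2]<.032)&(Q[:,1]<-.24)]
print([np.round(x,1) for x in cv2.minAreaRect(Q[:,:2].astype(np.float32)*1000)])
E
```

```text
time: 15.0
position: [0.5329, -0.102, 0.0926]
tool_rot: [0.176, -3.136, -0.0]
ft_force: [-0.8, 0.1, 0.6]
grip_width: 0.155
grip_force: 40.0
time: 15.88
position: [0.5326, -0.1018, 0.2218]
tool_rot: [0.176, -3.135, -0.001]
ft_force: [0.6, -0.2, -3.8]
grip_width: 0.162
grip_force: 40.0
0.195 [array([ 507. , -104.7]), array([29.1, 64.3]), np.float64(6.4)] [ 0.5045 -0.1054  0.2063]
0.22 [array([ 511.7, -104.3]), array([ 2.8, 14. ]), np.float64(5.0)] [ 0.5111 -0.1045  0.2288]
[array([ 388.2, -334.9]), array([161.2, 199. ]), np.float64(79.9)]
[array([ 388.7, -335.2]), array([166.2, 200.8]), np.float64(79.6)]
```

View pics/c3.png

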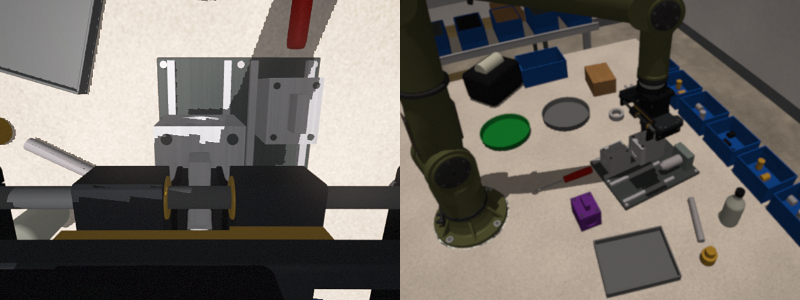

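The housing is held level and clear of the fixture (wrist view, around (200,150) in the composite). The rectangular tray is at (388,-335) mm, turned about -10°.

```bash
python3 -m inch '[[-12,-19,0,0,0,-1],[-36,-58,0,0,0,-4],[-64,-103,0,0,0,-7],[-92,-149,0,0,0,-11],[-118,-191,0,0,0,-14],[-136,-220,0,0,0,-16],[-144,-233,0,0,0,-16.5],[-144,-233,0,0,0,-16.5],[-144,-233,0,0,0,-16.5],[-144,-233,0,0,0,-16.5]]'
python3 - <<'E'
from h import *
grab('wrist','w4'); im,P=pts('w4')
Q=P.reshape(-1,3);k=(Q[:,2]>.02)&(Q[:,2]<.030)&(abs(Q[:,0]-.388)<.13)&(abs(Q[:,1]+.335)<.12);q=Q[k]
print(len(q),[np.round(x,1) for x in cv2.minAreaRect(q[:,:2].astype(np.float32)*1000)])
E
```

```text
time: 17.23
position: [0.3903, -0.3335, 0.2224]
tool_rot: [-0.271, -3.13, -0.001]
ft_force: [-0.2, -0.2, -2.9]
grip_width: 0.155
grip_force: 40.0
3022 [array([ 365.6, -331.6]), array([158.5, 153.1]), np.float64(80.0)]
```

```bash
python3 -m inch '[[0,0,-20,0,0,0],[0,0,-55,0,0,0],[0,0,-90,0,0,0],[0,0,-112,0,0,0],[0,0,-124,0,0,0],[0,0,-130,0,0,0],[0,0,-132,0,0,0],[0,0,-134,0,0,0],[0,0,-134,0,0,0]]'
python3 -m inch '[[0,0,-1,0,0,0],[0,0,-2,0,0,0],[0,0,-2,0,0,0]]'
python3 -m inch '[[0,0,-0.7,0,0,0],[0,0,-1.4,0,0,0],[0,0,-1.4,0,0,0]]'
```

```text
time: 18.4
position: [0.3895, -0.3351, 0.089]
tool_rot: [0.276, 3.129, -0.0]
ft_force: [-0.2, -0.3, -4.0]
grip_width: 0.157
grip_force: 40.0
time: 18.77
position: [0.3892, -0.335, 0.0865]
tool_rot: [-0.276, -3.129, -0.0]
ft_force: [0.7, -0.3, -3.4]
grip_width: 0.157
grip_force: 40.0
time: 19.15
position: [0.3892, -0.335, 0.0851]
tool_rot: [-0.276, -3.129, -0.0]
ft_force: [-0.4, -0.1, -3.5]
grip_width: 0.16
grip_force: 40.0
```

```bash
for i in 1 2; do python3 -m inch '[[0,0,-0.5,0,0,0],[0,0,-0.5,0,0,0]]' | grep -E 'pos|ft'; done
```

```text
position: [0.3892, -0.335, 0.0847]
ft_force: [-0.4, -0.1, -3.9]
position: [0.3894, -0.3351, 0.0846]
ft_force: [-0.8, 1.0, 0.9]
```

Contact: the weight is off the gripper. Release and retreat.

```bash
python3 -m inch '[[0,0,0,0,0,0],[0,0,0,0,0,0],[0,0,0,0,0,0],[0,0,0,0,0,0],[0,0,0,0,0,0]]' 45
python3 -m inch '[[0,0,5,0,0,0],[0,0,20,0,0,0],[0,0,50,0,0,0],[0,0,100,0,0,0],[0,0,150,0,0,0],[0,0,180,0,0,0],[0,0,180,0,0,0],[0,0,180,0,0,0]]'
python3 - <<'E'
from h import *
grab('side','side5')
im,P=pts('side5');Q=P.reshape(-1,3)
def m(n,c,z0,z1):
    k=(Q[:,2]>z0)&(Q[:,2]<z1)&(np.hypot(Q[:,0]-c[0],Q[:,1]-c[1])<.07);q=Q[k]
    print(n,len(q),[np.round(x,1) for x in cv2.minAreaRect(q[:,:2].astype(np.float32)*1000)] if len(q)>4 else '',np.median(q,0).round(4))
m('placed rib',(.389,-.335),.082,.1);m('blk',(.389,-.335),.06,.075);m('wait rib',(.485,.008),.092,.108)
E
```

```text
time: 20.27
position: [0.3893, -0.335, 0.0842]
tool_rot: [0.276, 3.129, 0.0]
ft_force: [-0.0, -0.5, 1.0]
grip_width: 0.509
grip_force: 0.0
time: 21.28
position: [0.3889, -0.3348, 0.2639]
tool_rot: [-0.276, -3.129, -0.001]
ft_force: [-0.2, -0.4, -0.2]
grip_width: 0.518
grip_force: 0.0
placed rib 310 [array([ 388.3, -334.9]), array([16.3, 44.1]), np.float64(81.8)] [ 0.388  -0.3368  0.0909]
blk 1564 [array([ 388.8, -334.6]), array([66.4, 81.1]), np.float64(80.3)] [ 0.3849 -0.3439  0.0676]
wait rib 73 [array([483.8,  10. ]), array([46.1, 17. ]), np.float64(20.4)] [0.4719 0.0075 0.0985]
```

View pics/side5.png

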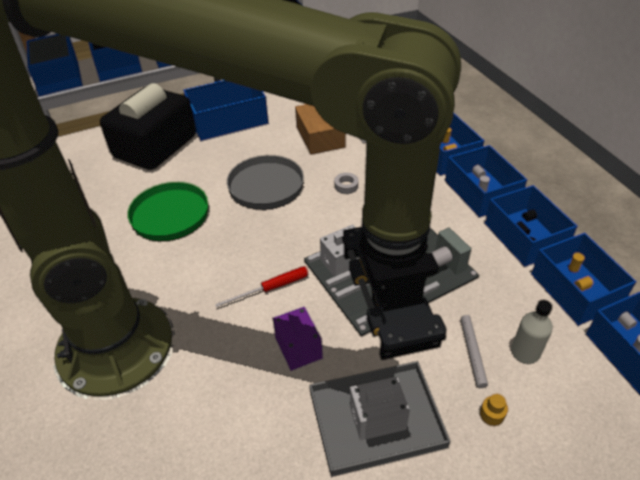

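The housing sits flat in the middle of the rectangular tray at (380,408), and the waiting housing is unmoved.

```bash
python3 -c "
from bench import ctrl; print(ctrl.close_job())"
```

```text
the job is handed in; nothing more can be done
None
```

The test housing slid fully home on the gauge pin, so I drew it back and set it down flat in the middle of the rectangular tray; the waiting housing stayed where it was, and I handed the job in at about 21 s.

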